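# Find the push-button that still snaps in

## Task

Of the three green push-buttons on the lab bench only one still snaps over and stays in; the other two are worn and stay soft. Press them one at a time, slowly and gently with the closed gripper, until you feel one snap; leave that one pushed in, and press no other after it.

Things in the scene. Friction and masses are not known exactly. Their poses are not given: they have to be found in the camera images.
- key_a: one of three identical push-buttons: green round cap, 36 mm across, yellow stem, in the middle of a grey 74 x 74 x 45 mm box fixed to the bench. Origin: centre of the cap's flat top, 75 mm above the bench when out; z up. It moves straight down, 17 mm at most, cushioned at the end. Good and worn ones look alike; any of the three may be the good one.
- key_b: looks the same as key_a, same sizes and origin. Feel of a good one, whichever it is: 1 N at first, 4 to 5 N at 5 to 6 mm down, then it suddenly gives way, drops from under the finger and stays 9 mm down (top 66 mm above the bench); at 8 mm nothing pushes back. Feel of a worn one: grows evenly, 1 N at first, 2.7 N at 8 mm, 4 N at 14 mm (rubber stop); springs back out when let go.
- key_c: looks the same as key_a, same sizes and origin; see key_b for how good and worn ones feel.
Mind the look-alikes: they are no part of the job. What is shaped like the part that bears key_b but orange is not meant. What is shaped like the part that bears key_a but orange is not meant.

How it is judged:
At the end, for the whole second after the job is handed in: One button stays pushed in, more than 7 mm below its starting height and at rest, and the other two are out, within 3 mm of their starting height (((distance of key_a from where it was at the start of the episode above 0.007 m and not (distance of key_b from where it was at the start of the episode above 0.003 m) and not (distance of key_c from where it was at the start of the episode above 0.003 m) and linear speed of key_a below 0.01 m/s) or (distance of key_b from where it was at the start of the episode above 0.007 m and not (distance of key_a from where it was at the start of the episode above 0.003 m) and not (distance of key_c from where it was at the start of the episode above 0.003 m) and linear speed of key_b below 0.01 m/s) or (distance of key_c from where it was at the start of the episode above 0.007 m and not (distance of key_a from where it was at the start of the episode above 0.003 m) and not (distance of key_b from where it was at the start of the episode above 0.003 m) and linear speed of key_c below 0.01 m/s))); the robot touches nothing.
It fails at once if a second button is pressed more than 3 mm in while another is already pushed in (more than 7 mm) ((distance of key_a from where it was at the start of the episode above 0.007 m and distance of key_b from where it was at the start of the episode above 0.003 m) or (distance of key_a from where it was at the start of the episode above 0.007 m and distance of key_c from where it was at the start of the episode above 0.003 m) or (distance of key_b from where it was at the start of the episode above 0.007 m and distance of key_a from where it was at the start of the episode above 0.003 m) or (distance of key_b from where it was at the start of the episode above 0.007 m and distance of key_c from where it was at the start of the episode above 0.003 m) or (distance of key_c from where it was at the start of the episode above 0.007 m and distance of key_a from where it was at the start of the episode above 0.003 m) or (distance of key_c from where it was at the start of the episode above 0.007 m and distance of key_b from where it was at the start of the episode above 0.003 m)).
It fails at once if a button is pushed with more than 30 N (contact force between anything else and key_a above 30 N or contact force between anything else and key_b above 30 N or contact force between anything else and key_c above 30 N).
It fails at once if a button moves faster than 0.15 m/s (struck, not pressed slowly) (linear speed of any of key_a, key_b, key_c above 0.15 m/s).
It also fails if it takes over 48 s, if anything falls off the work surface, if the arm or the gripper's body presses on something with over 40 N, if the wrist force passes 120 N, or if a joint passes its speed limit or range.

## Robot

A 6-joint arm with a two-finger parallel gripper is mounted at the origin on the work surface. World frame = base frame: x ahead of the robot, y to its left, z up, the work surface at z = 0. Lengths are in m, angles in rad, forces in N, time in s.
With the tool pointing down it reaches from about 0.35 to 0.85 m from the base axis. Payload 8.1 kg.
Tool frame: the origin (TCP) lies at the very end of the fingers, on their centre line; the grasp point (between the pads) lies robot.tcp_to_grasp behind it (robot.tcp_to_grasp is the distance from the TCP to the grasp point, in m); z points along the fingers, y is the line along which they close (so a half turn about z gives the same grasp; the last joint's range is limited). The gripper opens to 93 mm and grips with 3 to 60 N. Pads are 15 mm wide; open, the fingers measure 128 mm over their backs; the gripper's body (75 mm by 188 mm) begins 65 mm behind the grasp point.
Start: joints at [-1.304, 0.13, 1.488, -0, 1.523, -0.085], TCP at [0.207, -0.563, 0.219] pointing down, gripper open.
Joint ranges: [-2.96, 2.96], [-0.89, 2.26], [0.02, 2.5], [-1.34, 4.48], [0, 2.73], [-2.66, 2.66]. Speed limits (rad/s): [2.39, 2.39, 2.79, 3.14, 3.14, 3.14].

## Interface

Orientations are given as a rotation vector (axis times angle).
In Python, from plant import robot gives the robot as it stands. The module is installed in compiled form; this text tells all that it offers.
- The arm moves only by the shell command python3 -m pendant 'ROWS' [FORCE]. ROWS is JSON, a list that holds one entry, the list of rows, each a list of 5 numbers: the opening, from 0 (shut) to 1 (fully open), then the shift along the tool's x, y, z in cm, then the turn about the tool's z in degrees. In form: [[[fingers, x, y, z, roll], ...]]. A call has 1 to 8 rows; each row shifts and turns the commanded pose from where the row before left it, along the tool's axes as they then stand; what a row does not reach is not made up. A row lasts 1/10 s, in which the tool goes at most 50 mm and 8.59 degrees, less where a joint would pass 70% of its speed; a pose out of reach is approached as far as the arm can. A call is refused whole if a number of a shift passes 5 or a number of a turn 8.59, either way. A call with a gripper value outside its range is refused whole. The fingers move at their own pace and stop on an object; FORCE is the grip in N (left out, the last holds). Time passes only in rows, so rows that do not move let the fingers close. It gives the time, the measured TCP pose, the force, the opening and the grip force at its end, in the units of the state.
- robot.read_state(): the state, without advancing time (a new reading comes with each control period).
- robot.read_camera(name): name is "scene" or "top" or "wrist"; returns a dict with "img" (420x560x3 uint8, blue, green, red), "K" (3x3 intrinsics, pixels), "k1" (the pictures are not rectified: a ray, as slopes to the right and down, at radius r is drawn at 1 + k1 r^2 times it, then the intrinsics apply), "pose" (4x4, takes a point from camera to world coordinates). Camera axes: x right, y up, looking along -z (the intrinsics and any distortion apply to the point x, -y, -z); pixel columns grow to the right and rows downward; lengths in m; the calibration is good to about 2 mm. A picture is of the moment at which its call begins. There is no depth.
- robot.close_job(): hands the job in; it is judged then, once.
The state is a dict: "t": time; "q": joint angles; "dq": joint speeds; "joint_torque": joint torques, N m; "tool_pos": TCP position; "orientation": TCP orientation; "force": force on the tool from outside, world axes, zero at the start; "wrist_torque": the same for the moment, N m; "opening": finger opening in m; "gripper_force": force on a finger pad.
Only numpy, scipy, OpenCV 4.12 (cv2) and the standard library are available. Lean on these libraries where they do the work, as an engineer would, in place of code of your own. Each camera call takes 0.05 s, during which the arm holds its last target. There are 200 camera calls.

## Working session

There is one attempt and no reset: what is moved stays moved. The work goes in short steps, Python scripts to look and compute and a shell command to move; the robot and the scene stay as the last step left them, time stands still between calls to the robot, and variables do not carry over. Pictures are saved under pics/ and viewed, at most 10 in all, crops included, and the job is handed in when it is done.

```bash
mkdir -p pics; cat > h.py <<'E'
import numpy as np, cv2
from plant import robot
def ray(c,u,v):
    K=c["K"]; p=cv2.undistortPoints(np.array([[[u,v]]],float),K,np.array([c["k1"],0,0,0.]))[0,0] 
    T=np.array(c["pose"]); return T[:3,3],T[:3,:3]@np.array([p[0],-p[1],-1.])
def plane(c,u,v,z):
    o,d=ray(c,u,v); return o+d*(z-o[2])/d[2]
def cross(r1,r2):
    A=np.stack([r1[1],-r2[1]],1); s=np.linalg.lstsq(A,r2[0]-r1[0],rcond=None)[0]
    a=r1[0]+s[0]*r1[1]; b=r2[0]+s[1]*r2[1]; return (a+b)/2,np.linalg.norm(a-b)
def green(c,lo=(40,80,40),hi=(85,255,255),amin=40):
    m=cv2.inRange(cv2.cvtColor(c["img"],cv2.COLOR_BGR2HSV),lo,hi)
    n,l,s,ce=cv2.connectedComponentsWithStats(m)
    return [(ce[i].round(1),s[i].tolist()) for i in range(1,n) if s[i][4]>amin]
E
python3 - <<'E'
from h import *
ims=[]
for n in("scene","top"):
    c=robot.read_camera(n); cv2.imwrite(f"pics/{n}.png",c["img"])
    print(n,c["k1"],np.array(c["pose"])[:3,3].round(2))
    for ce,s in green(c): print(ce,s,plane(c,*ce,.075).round(3))
s=robot.read_state();print(s["t"],s["tool_pos"],s["orientation"],s["force"],robot.tcp_to_grasp)
E
```

```text
scene -0.1119276544410551 [ 0.98 -0.21  0.55]
[327.5 160.8] [319, 155, 18, 13, 193] [0.441 0.191 0.075]
[250.6 194.4] [241, 187, 20, 16, 248] [0.459 0.003 0.075]
[405.1 193.4] [396, 186, 20, 16, 247] [0.602 0.262 0.075]
[304.3 234.1] [294, 225, 22, 19, 312] [0.599 0.038 0.075]
[131.3 239.6] [120, 231, 22, 18, 300] [ 0.464 -0.228  0.075]
[163.1 304.3] [151, 293, 25, 24, 441] [ 0.619 -0.216  0.075]
top 0.05822544166327579 [ 0.36 -0.    1.2 ]
[391.1 158.4] [383, 150, 17, 17, 211] [ 0.618 -0.214  0.075]
[172.9 162.7] [165, 155, 17, 16, 213] [0.602 0.262 0.075]
[274.6 166. ] [267, 159, 16, 15, 194] [0.598 0.039 0.075]
[289.5 229.2] [282, 222, 16, 16, 195] [0.46  0.005 0.075]
[396.8 229. ] [389, 222, 17, 15, 201] [ 0.464 -0.224  0.075]
[202.5 236.5] [195, 229, 16, 16, 201] [0.441 0.191 0.075]
0.1 [ 0.2066299  -0.5627224   0.21766088] [-3.09142985e+00 -5.49423058e-01  2.24481003e-04] [ 0.71091229 -0.04012642 -0.04275094] 0.0188
```

View pics/top.png

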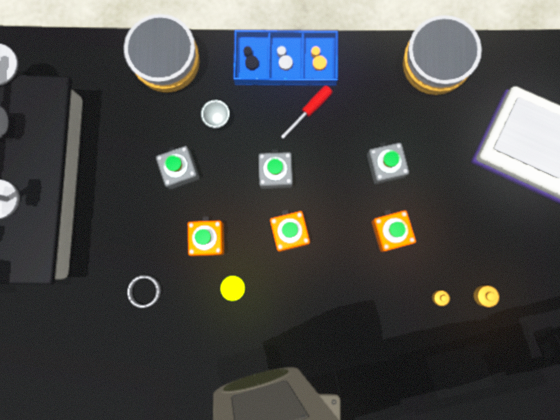

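View pics/scene.png

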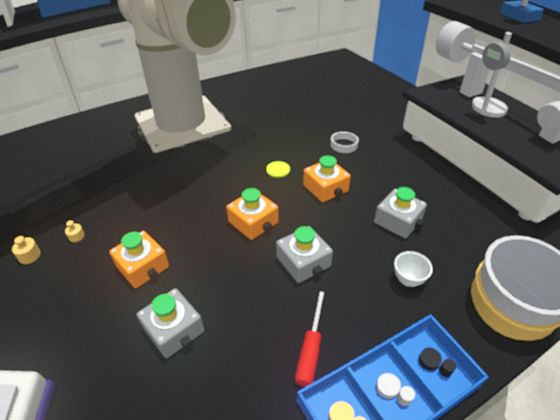

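The pictures show three grey boxes with green caps, at top-view pixels (391,158), (275,166) and (173,163). The three boxes nearer the robot are orange look-alikes. Next I triangulate the caps and work out the first shift.

```bash
cat >> h.py <<'E'
from scipy.spatial.transform import Rotation as R
KEYS=None
def shift(p):
    s=robot.read_state(); return (R.from_rotvec(s["orientation"]).inv().apply(np.array(p)-s["tool_pos"])*100).round(2)
E
python3 - <<'E'
from h import *
a=robot.read_camera("scene");b=robot.read_camera("top")
for u,v in(((163.1,304.3),(391.1,158.4)),((304.3,234.1),(274.6,166)),((405.1,193.4),(172.9,162.7))):
    p,e=cross(ray(a,*u),ray(b,*v)); print(p.round(4),e.round(4),shift([p[0],p[1],.12]))
E
```

```text
[ 0.6179 -0.2153  0.0733] 0.0022 [ 50.58 -18.44   9.82]
[0.5979 0.039  0.0741] 0.0006 [ 57.47 -43.01   9.85]
[0.6022 0.2623 0.0748] 0.0 [ 65.57 -63.82   9.88]
```

```bash
python3 -m pendant '[[[0,4,-1.5,0,0],[0,4.5,-1.7,0,0],[0,4.5,-1.7,0,0],[0,4.5,-1.7,0,0],[0,4.5,-1.7,0,0],[0,4.5,-1.7,0,0],[0,4.5,-1.7,0,0],[0,4.5,-1.7,0,0]]]' 20; python3 -m pendant '[[[0,4.5,-1.6,1.5,0],[0,4.5,-1.6,2,0],[0,4,-1.4,2,0],[0,2,-0.5,2,0],[0,0,0,1.5,0],[0,0,0,0,0],[0,0,0,0,0],[0,0,0,0,0]]]'
python3 - <<'E'
from h import *
print(shift([.6179,-.2153,.10]),robot.read_state()["force"])
c=robot.read_camera("wrist"); cv2.imwrite("pics/w1.png",c["img"])
for ce,s in green(c): print(ce,s,plane(c,*ce,.075).round(4))
E
```

```text
t: 1.0
tool_pos: [0.495, -0.3135, 0.2186]
orientation: [3.093, 0.55, -0.0]
force: [-0.0, -1.4, 0.5]
opening: 0.0333
gripper_force: 0.0
t: 1.8
tool_pos: [0.6158, -0.2181, 0.1309]
orientation: [3.092, 0.547, 0.002]
force: [0.2, 0.1, 1.4]
opening: 0.0002
gripper_force: 0.0
[ 0.29 -0.19  3.09] [0.18576806 0.06084451 1.37022146]
[279.4 220.6] [257, 200, 45, 44, 1475] [ 0.6206 -0.2164  0.075 ]
```

View pics/w1.png

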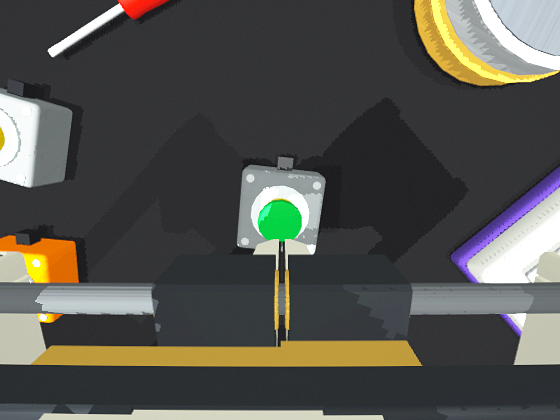

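The wrist view shows the grey box with the green cap at about (279,221), just ahead of the closed fingertips. That matches the triangulated position to 3 mm.

```bash
python3 -m pendant '[[[0,0.3,-0.2,1,0],[0,0,0,1.5,0],[0,0,0,1.5,0],[0,0,0,0.8,0],[0,0,0,0,0],[0,0,0,0,0],[0,0,0,0,0]]]'
python3 -m pendant '[[[0,0,0,0.1,0],[0,0,0,0,0],[0,0,0,0,0]]]'
python3 -m pendant '[[[0,0,0,0.1,0],[0,0,0,0,0],[0,0,0,0,0]]]'
```

```text
t: 2.55
tool_pos: [0.6185, -0.2139, 0.0821]
orientation: [3.092, 0.55, 0.002]
force: [-0.6, 0.1, 0.2]
opening: 0.0008
gripper_force: 0.0
t: 2.85
tool_pos: [0.6181, -0.2138, 0.0807]
orientation: [3.093, 0.55, 0.001]
force: [-0.7, -0.1, -0.5]
opening: 0.0006
gripper_force: 0.0
t: 3.15
tool_pos: [0.6179, -0.2137, 0.0792]
orientation: [-3.093, -0.55, 0.0]
force: [1.1, -0.1, -0.3]
opening: 0.0006
gripper_force: 0.0
```

```bash
f(){ grep -E 'pos|force: \['; }
python3 -m pendant '[[[0,0,0,0.1,0],[0,0,0,0.1,0],[0,0,0,0.1,0],[0,0,0,0.1,0],[0,0,0,0,0]]]' | f
python3 -m pendant '[[[0,0,0,0.1,0],[0,0,0,0.1,0],[0,0,0,0,0]]]' | f
python3 -m pendant '[[[0,0,0,0.1,0],[0,0,0,0,0]]]'|f
python3 -m pendant '[[[0,0,0,0.1,0],[0,0,0,0,0]]]'|f
python3 -m pendant '[[[0,0,0,0.1,0],[0,0,0,0,0]]]'|f
python3 -m pendant '[[[0,0,0,0.1,0],[0,0,0,0,0]]]'|f
```

```text
tool_pos: [0.6179, -0.2137, 0.0752]
force: [-0.7, 0.3, 0.7]
tool_pos: [0.618, -0.2137, 0.0733]
force: [-0.9, -0.5, 0.6]
tool_pos: [0.618, -0.2137, 0.0723]
force: [-0.4, -0.0, 1.3]
tool_pos: [0.618, -0.2138, 0.0713]
force: [0.1, 0.6, 1.2]
tool_pos: [0.618, -0.2138, 0.0703]
force: [-0.0, 0.8, 1.8]
tool_pos: [0.6179, -0.2138, 0.0692]
force: [-0.4, 0.0, 1.8]
```

```bash
f(){ grep -E 'pos|force: \['; }
python3 -m pendant '[[[0,0,0,0.1,0],[0,0,0,0,0]]]'|f
python3 -m pendant '[[[0,0,0,0.1,0],[0,0,0,0,0]]]'|f
python3 -m pendant '[[[0,0,0,0,0],[0,0,0,0,0]]]'|f
python3 -m pendant '[[[0,0,0,0,0],[0,0,0,0,0]]]'|f
```

```text
tool_pos: [0.6179, -0.2137, 0.0683]
force: [0.6, 0.7, 3.0]
tool_pos: [0.618, -0.2138, 0.0673]
force: [-0.8, -0.2, 3.1]
tool_pos: [0.618, -0.2137, 0.0674]
force: [0.0, 0.1, 2.8]
tool_pos: [0.618, -0.2137, 0.0674]
force: [-0.7, -0.0, 2.5]
```

The force grows evenly, to 2.7 N at 7.6 mm, which suggests a worn button. I press 2 mm further to confirm, then let go and watch it spring back.

```bash
f(){ grep -E 't:|pos|force: \['; }
python3 -m pendant '[[[0,0,0,0.1,0],[0,0,0,0.1,0],[0,0,0,0,0],[0,0,0,0,0]]]'|f
python3 -m pendant '[[[0,0,0,-0.3,0],[0,0,0,-0.5,0],[0,0,0,-0.6,0],[0,0,0,-2,0],[0,0,0,-2,0],[0,0,0,-2,0],[0,0,0,0,0],[0,0,0,0,0]]]'|f
python3 - <<'E'
from h import *
print(shift([.5979,.039,.10]))
a=robot.read_camera("scene")
for c,s in green(a): print(c,s)
E
```

```text
t: 5.95
tool_pos: [0.618, -0.2138, 0.0653]
force: [-0.6, -0.5, 3.0]
t: 6.75
tool_pos: [0.6182, -0.2138, 0.1396]
force: [0.2, 0.7, -1.1]
[  6.81 -24.44   3.95]
[327.5 160.8] [319, 155, 18, 13, 193]
[250.6 194.4] [241, 187, 20, 16, 249]
[405.1 193.4] [396, 186, 20, 16, 246]
[304.2 234.1] [294, 225, 22, 19, 312]
[163.4 304.5] [152, 293, 24, 24, 441]
```

The first button is worn and is back out, with its cap at the same pixels as before. On to the middle one.

```bash
python3 -m pendant '[[[0,0.6,-2.4,0,0],[0,1.2,-4.4,0,0],[0,1.2,-4.4,0,0],[0,1.2,-4.4,0,0],[0,1.2,-4.4,0,0],[0,1.2,-4.4,0,0],[0,0,0,0,0],[0,0,0,0,0]]]'
python3 - <<'E'
from h import *
print(shift([.5979,.039,.08]))
c=robot.read_camera("wrist")
for ce,s in green(c): print(ce,s,plane(c,*ce,.075).round(4))
E
```

```text
t: 7.6
tool_pos: [0.5948, 0.039, 0.1378]
orientation: [-3.092, -0.554, 0.004]
force: [-0.2, -0.5, -0.0]
opening: 0.0007
gripper_force: 0.0
[0.31 0.11 5.78]
[ 17.7 117.8] [0, 93, 41, 48, 1642] [0.6045 0.2541 0.075 ]
[283.2 218.6] [262, 198, 44, 43, 1446] [0.6002 0.0378 0.075 ]
[ 66.8 323.4] [45, 313, 45, 25, 824] [0.4396 0.1874 0.075 ]
```

```bash
f(){ grep -E 't:|pos|force: \['; }
python3 -m pendant '[[[0,0.3,0.1,1.2,0],[0,0,0,1.8,0],[0,0,0,1.8,0],[0,0,0,0.7,0],[0,0,0,0,0],[0,0,0,0,0],[0,0,0,0,0]]]'|f
python3 -m pendant '[[[0,0,0,0.1,0],[0,0,0,0.1,0],[0,0,0,0.1,0],[0,0,0,0.1,0],[0,0,0,0.1,0],[0,0,0,0,0]]]' | f
python3 -m pendant '[[[0,0,0,0.1,0],[0,0,0,0,0]]]'|f
python3 -m pendant '[[[0,0,0,0.1,0],[0,0,0,0,0]]]'|f
python3 -m pendant '[[[0,0,0,0.1,0],[0,0,0,0,0]]]'|f
python3 -m pendant '[[[0,0,0,0.1,0],[0,0,0,0,0]]]'|f
python3 -m pendant '[[[0,0,0,0,0],[0,0,0,0,0]]]'|f
```

```text
t: 8.35
tool_pos: [0.5999, 0.0378, 0.0855]
force: [-0.4, 0.0, 0.1]
t: 8.95
tool_pos: [0.5988, 0.0382, 0.0791]
force: [0.5, 0.4, -0.2]
t: 9.15
tool_pos: [0.5989, 0.0381, 0.0782]
force: [0.7, 1.1, -0.4]
t: 9.35
tool_pos: [0.5989, 0.0381, 0.0772]
force: [0.4, -0.1, 0.1]
t: 9.55
tool_pos: [0.5989, 0.0382, 0.0762]
force: [-0.6, 0.1, -0.5]
t: 9.75
tool_pos: [0.599, 0.0382, 0.0753]
force: [1.3, 1.2, 1.6]
t: 9.95
tool_pos: [0.599, 0.0381, 0.0754]
force: [-0.1, 0.6, 0.5]
```

```bash
f(){ grep -E 'pos|force: \['; }
for i in 1; do
python3 -m pendant '[[[0,0,0,0.1,0],[0,0,0,0.1,0],[0,0,0,0,0]]]'|f
python3 -m pendant '[[[0,0,0,0.1,0],[0,0,0,0,0]]]'|f
python3 -m pendant '[[[0,0,0,0.1,0],[0,0,0,0,0]]]'|f
python3 -m pendant '[[[0,0,0,0.05,0],[0,0,0,0,0]]]'|f
python3 -m pendant '[[[0,0,0,0.05,0],[0,0,0,0,0]]]'|f
python3 -m pendant '[[[0,0,0,0.05,0],[0,0,0,0,0]]]'|f
python3 -m pendant '[[[0,0,0,0.05,0],[0,0,0,0,0]]]'|f
done
```

```text
tool_pos: [0.599, 0.0381, 0.0734]
force: [0.2, -0.3, 2.2]
tool_pos: [0.599, 0.0381, 0.0723]
force: [-0.5, 0.4, 1.8]
tool_pos: [0.599, 0.0382, 0.0714]
force: [-0.0, 0.5, 2.5]
tool_pos: [0.599, 0.0381, 0.0709]
force: [-0.0, 0.3, 3.5]
tool_pos: [0.599, 0.0381, 0.0704]
force: [-0.5, 0.2, 3.4]
tool_pos: [0.599, 0.0382, 0.0699]
force: [-0.1, -0.1, 4.1]
tool_pos: [0.599, 0.0381, 0.0693]
force: [-0.6, 0.9, 3.0]
```

This one is stiffer, over 4 N at 5 mm, so it looks like the good one. I keep going in small steps until it gives way.

```bash
f(){ grep -E 'pos|force: \['; }
python3 -m pendant '[[[0,0,0,0,0],[0,0,0,0,0]]]'|f
python3 -m pendant '[[[0,0,0,0.05,0],[0,0,0,0,0]]]'|f
python3 -m pendant '[[[0,0,0,0.05,0],[0,0,0,0,0]]]'|f
python3 -m pendant '[[[0,0,0,0,0],[0,0,0,0,0]]]'|f
```

```text
tool_pos: [0.5989, 0.0382, 0.0691]
force: [1.0, 0.6, 0.3]
tool_pos: [0.5984, 0.0382, 0.0682]
force: [-0.4, -0.2, 0.6]
tool_pos: [0.5987, 0.0382, 0.068]
force: [0.4, -0.3, -0.7]
tool_pos: [0.5989, 0.0382, 0.0683]
force: [0.6, -0.6, 0.1]
```

The force fell from 4 N to about zero, so it snapped. I retreat straight up and check its height.

```bash
python3 -m pendant '[[[0,0,0,-0.5,0],[0,0,0,-1.5,0],[0,0,0,-3,0],[0,-2,0,-3,0],[0,-4,0,-3,0],[0,-4,0,-1,0],[0,0,0,0,0],[0,0,0,0,0]]]'; python3 -m pendant '[[[0,-4,0,0,0],[0,-4,0,0,0],[0,0,0,0,0],[0,0,0,0,0],[0,0,0,0,0],[0,0,0,0,0]]]'
python3 - <<'E'
from h import *
a=robot.read_camera("scene");b=robot.read_camera("top");cv2.imwrite("pics/end.png",a["img"])
for c in(a,b):
    for g in green(c): print(g)
    print()
ga=[g[0] for g in green(a)]; gb=[g[0] for g in green(b)]
for q in([.618,-.215],[.599,.039],[.602,.262]):
    n=lambda c,gs:min(gs,key=lambda g:np.linalg.norm(plane(c,*g,.07)[:2]-q))
    p,e=cross(ray(a,*n(a,ga)),ray(b,*n(b,gb)));print(p.round(4),e.round(4))
E
```

```text
t: 13.05
tool_pos: [0.5056, 0.0034, 0.1904]
orientation: [3.093, 0.548, 0.006]
force: [0.2, 0.1, -0.6]
opening: 0.0003
gripper_force: 0.0
t: 13.65
tool_pos: [0.431, -0.0236, 0.1886]
orientation: [-3.093, -0.551, -0.0]
force: [0.4, -0.1, 0.4]
opening: 0.0003
gripper_force: 0.0
(array([327.5, 160.8]), [319, 155, 18, 13, 192])
(array([405.1, 193.4]), [396, 186, 20, 16, 246])
(array([250.4, 194.9]), [241, 188, 20, 15, 239])
(array([131.3, 239.6]), [120, 231, 22, 18, 300])
(array([304. , 238.5]), [295, 230, 20, 18, 283])
(array([163.1, 304.3]), [151, 293, 25, 24, 441])

(array([391.1, 158.4]), [383, 150, 17, 17, 211])
(array([172.9, 162.7]), [165, 155, 17, 16, 214])
(array([275.2, 165.1]), [267, 160, 16, 12, 136])
(array([396.9, 229. ]), [389, 222, 17, 15, 203])
(array([202.5, 236.5]), [195, 229, 16, 16, 202])

[ 0.6179 -0.2153  0.0733] 0.0022
[0.6011 0.0374 0.067 ] 0.0019
[0.6022 0.2623 0.0748] 0.0
```

View pics/end.png

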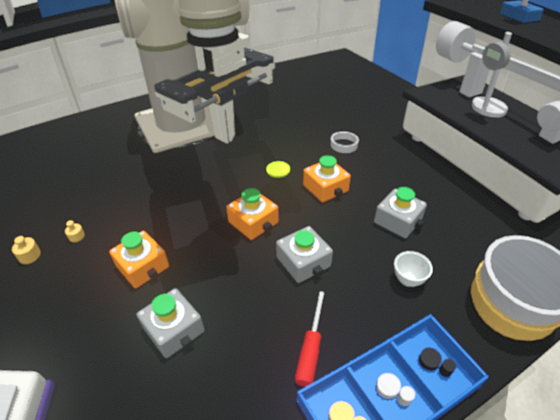

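The middle grey button's cap, at about (304,238), sits low at about 67 mm. The other two grey caps, at (163,304) and (405,193), are out, and the arm is clear of everything.

```bash
python3 -c "
from plant import robot
print(robot.close_job())"
```

```text
the job is handed in; nothing more can be done
None
```

The middle grey button was the good one: it snapped at about 6 mm and stays pushed in at about 67 mm, the other two grey buttons are out, the arm is clear, and the job is handed in (no verdict was returned).

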